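# Put the paint pots back on their colours

### The job

Set the yellow pot upright on the upper half of the sloped tray and slide it down until it rests against the stop; that frees the grey tile as a parking spot. The red, blue and green pots stand on each other's tiles: change them round so that each stands upright in the middle of the tile of its own colour. Never tip a pot over, and leave the tin of brushes where it is.

Things in the scene. Friction and masses are not known exactly. Their poses are not given: they have to be found in the camera images.
- pot_red: red paint pot: a closed upright cylinder 50 mm across, 60 mm high (red body 46 mm high with a white label band, red lid 47 mm across above it); 160 g (varies), lid tightly shut. Origin: centre of its underside; z up through the lid; it is round, so its yaw means nothing
- pot_blue: blue paint pot: a closed upright cylinder 50 mm across, 60 mm high (blue body 46 mm high with a white label band, blue lid 47 mm across above it); 160 g (varies), lid tightly shut. Origin: centre of its underside; z up through the lid; it is round, so its yaw means nothing
- pot_green: green paint pot: a closed upright cylinder 50 mm across, 60 mm high (green body 46 mm high with a white label band, green lid 47 mm across above it); 160 g (varies), lid tightly shut. Origin: centre of its underside; z up through the lid; it is round, so its yaw means nothing
- pot_yellow: yellow paint pot: a closed upright cylinder 50 mm across, 60 mm high (yellow body 46 mm high with a white label band, yellow lid 47 mm across above it); 160 g (varies), lid tightly shut. Origin: centre of its underside; z up through the lid; it is round, so its yaw means nothing
- tile_red: red square tile, 84 x 84 mm, 5 mm thick, fixed flat on the table: the home of the red pot. At the start another colour's pot stands on it. Origin: centre of its underside; its top is 5 mm above
- tile_blue: blue square tile, 84 x 84 mm, 5 mm thick, fixed flat on the table: the home of the blue pot. At the start another colour's pot stands on it. Origin: centre of its underside; its top is 5 mm above
- tile_green: green square tile, 84 x 84 mm, 5 mm thick, fixed flat on the table: the home of the green pot. At the start another colour's pot stands on it. Origin: centre of its underside; its top is 5 mm above
- tile_grey: plain grey square tile, 84 x 84 mm, 5 mm thick, fixed flat on the table: the spare spot, no pot's home; at the start the yellow pot stands on it. Origin: centre of its underside; its top is 5 mm above
- tray: sloped tray, yellow rails, fixed, home of the yellow pot. Origin on the table under mid deck; z up, x level, downhill to the stop. Plywood deck 200 long falls 0.175 rad along +x; surface at z 32 mm at the middle, 49 at the high end. Lane 62 wide, rails 8 high. Stop plate square to deck, 30 high; a pot against it has its origin at x 68, z 20 mm. Grippy: a pot stays put till pushed or led down
- brush_can: yellow coffee tin full of short brushes, 86 mm across, tin 100 mm high, brushes up to about 160 mm, standing loose, 0.7 kg; a bystander, across the pots from the tray. Origin: centre of its underside
There are look-alikes about, which are no part of the job. Of the things like the pot_yellow, leave any that is orange or pink; of the rest the larger one is meant.

How it is judged:
On the way, in this order (a step that is already met when the one before it is completed fails the run):
1. the yellow pot stands on the upper half of the sloped tray (y of pot_yellow in the frame of tray between -0.02 and 0.02 m and x of pot_yellow in the frame of tray between -0.1 and 0 m and contact force between pot_yellow and tray above 0.3 N), for 0.2 s.
2. the yellow pot has come down against the stop (y of pot_yellow in the frame of tray between -0.02 and 0.02 m and x of pot_yellow in the frame of tray between 0.061 and 0.075 m and z of pot_yellow in the frame of tray below 0.03 m and angle between pot_yellow's own z axis and vertical below 0.3 rad), for 0.2 s.
At the end, for the whole second after the job is handed in: The yellow pot stands in the tray's lane within about 6 mm of the stop; the red, blue and green pots stand upright on the tiles of their own colours, each within 15 mm of the tile's centre; all four are released and at rest (all of step 2 and horizontal distance between pot_red and tile_red below 0.015 m and z of pot_red in the frame of tile_red below 0.01 m and angle between each of pot_red, pot_blue, pot_green's own z axis and vertical below 0.1 rad and horizontal distance between pot_blue and tile_blue below 0.015 m and z of pot_blue in the frame of tile_blue below 0.01 m and horizontal distance between pot_green and tile_green below 0.015 m and z of pot_green in the frame of tile_green below 0.01 m and linear speed of each of pot_red, pot_blue, pot_green, pot_yellow below 0.02 m/s and contact force between the fingers and pot_red below 0.1 N and contact force between the fingers and pot_blue below 0.1 N and contact force between the fingers and pot_green below 0.1 N and contact force between the fingers and pot_yellow below 0.1 N); the robot touches nothing.
It fails at once if a pot is tipped over (leans more than 0.6 rad) (angle between any of pot_red, pot_blue, pot_green, pot_yellow's own z axis and vertical above 0.6 rad).
It fails at once if the tin of brushes is moved by more than 30 mm (distance of brush_can from where it was at the start of the episode above 0.03 m).
It also fails if it takes over 134 s, if anything falls off the work surface, if the arm or the gripper's body presses on something with over 40 N, if the wrist force passes 120 N, or if a joint passes its speed limit or range.

### The arm

A 7-joint arm with a two-finger parallel gripper is mounted at the origin on the work surface. World frame = base frame: x ahead of the robot, y to its left, z up, the work surface at z = 0. Lengths are in m, angles in rad, forces in N, time in s.
With the tool pointing down it reaches from about 0.4 to 0.85 m from the base axis. Payload 4.5 kg.
Tool frame: the origin (TCP) lies on the centre line of the jaws, within the pads' length; the fingertips stand 8 mm ahead of it and the grasp point (between the pads) lies 11 mm behind it; z points along the fingers, x is the direction in which the jaws open and shut, and the axes are right-handed (so a half turn about z gives the same grasp; the last joint's range is limited). The gripper opens to 88 mm and grips with 3 to 60 N. Pads are 18 mm wide; open, the fingers measure 123 mm over their backs; the gripper's body (75 mm by 187 mm) begins 45 mm behind the grasp point.
Start: joints at [1.223, 0.689, -0.195, 1.565, 0.157, 0.902, -0.215], TCP at [0.233, -0.58, 0.247] pointing down, gripper open.
Joint ranges: [-3.01, 3.01], [-0.46, 2.08], [-1.47, 1.51], [0.13, 2.56], [-1, 4.14], [0.04, 2.09], [-2.66, 2.66]. Speed limits (rad/s): [2.57, 2.57, 3.14, 3.14, 3.14, 3.14, 3.14].

### API

Orientations are given as a unit quaternion [x, y, z, w].
In Python, from plant import get_state, snapshot, finish_job, boxes_of, pinpoint gives the robot as it stands.
- The arm moves only by the shell command python3 -m creep 'ROWS' [FORCE]. ROWS is JSON, a list of rows, each an object with "hand": the finger opening in m, from 0 to 0.0881; "slide": the shift along the tool's x, y, z in m, a list of three; "turn": the turn about the tool's z in degrees. A call has 1 to 5 rows; each row shifts and turns the commanded pose from where the row before left it, along the tool's axes as they then stand; what a row does not reach is not made up. A row lasts 1/8 s, in which the tool goes at most 62.5 mm and 10.7 degrees, less where a joint would pass 70% of its speed; a pose out of reach is approached as far as the arm can. A call is refused whole if a number of a shift passes 0.0625 or a number of a turn 10.7, either way. A call with a gripper value outside its range is refused whole. The fingers move at their own pace and stop on an object; FORCE is the grip in N (left out, the last holds). Time passes only in rows, so rows that do not move let the fingers close. It gives the time, the measured TCP pose, the force and the opening at its end, in the units of the state.
- get_state(): the state, without advancing time (a new reading comes with each control period).
- snapshot(name): name is "scene" or "top"; returns a dict with "frame" (420x560x3 uint8, red, green, blue), "depth" (420x560 float32, m along the optical axis (not along the pixel's ray), 0 where there is no reading), "mtx" (3x3 intrinsics, pixels), "camera_from_world" (4x4, takes a point from world to camera coordinates). Camera axes: x right, y down, z forward; pixel columns grow to the right and rows downward; lengths in m; the calibration is good to about 2 mm. A picture is of the moment at which its call begins.
- finish_job(): hands the job in, once; it reports no verdict.
Trained networks look in a picture, given as the dict that the camera call returned (one of the last four; its "shot" number tells which), for a name from the list of things; names that differ only in an ending like _2 or _b are one class to them, and where a whole thing is asked for, a point or a joint stands for the part that bears it (a point fixed in the world has none). Each returns a list of dicts, best first, with "conf" (0 to 1); they miss things now and then, are a little off and sometimes report something else, mostly with a low value. They report only what shows in the picture. A call takes as long as a camera call. They do not tell look-alikes from the thing itself.
- boxes_of(target, picture): "uv" ([column, row] in pixels, amid what is visible of it).
- pinpoint(target, picture): "uv" ([column, row] in pixels: a listed point, or the origin of a listed thing).
The state is a dict: "clock": time; "q": joint angles; "qd": joint speeds; "joint_torque": joint torques, N m; "tool_pos": TCP position; "eef_rot": TCP orientation; "contact_force": force on the tool from outside, world axes, zero at the start; "moment": the same for the moment, N m; "opening": opening from 0.0 (shut) to 1.0 (fully open).
Only numpy, scipy, OpenCV 4.12 (cv2) and the standard library are available. Lean on these libraries where they do the work, as an engineer would, in place of code of your own. Each camera call takes 0.05 s, during which the arm holds its last target.

## Working session

There is one attempt and no reset: what is moved stays moved. The work goes in short steps, Python scripts to look and compute and a shell command to move; the robot and the scene stay as the last step left them, time stands still between calls to the robot, and variables do not carry over. Pictures are saved under pics/ and viewed, and the job is handed in when it is done.

```bash
mkdir -p pics; ls
python3 - <<'E'
from plant import *
import cv2,json
s=get_state();print({k:s[k] for k in('clock','tool_pos','eef_rot','opening')})
for n in('scene','top'):
    p=snapshot(n);cv2.imwrite(f'pics/{n}0.png',p['frame'][:,:,::-1])
    print(n,p['mtx'].tolist(),p['camera_from_world'].round(3).tolist())
    for t in('pot_red','pot_blue','pot_green','pot_yellow','tile_red','tile_blue','tile_green','tile_grey','tray','brush_can'):
        print(t,[(([round(float(x)) for x in d['uv']]),round(d['conf'],2)) for d in pinpoint(t,p)])
E
```

```text
pics
{'clock': 0.0, 'tool_pos': array([ 0.23257094, -0.5794635 ,  0.24593171]), 'eef_rot': array([ 8.28434701e-01, -5.60084934e-01, -7.87422026e-04, -4.39556406e-04]), 'opening': 1.001586793347437}
scene [[469.1778283227626, 0.0, 276.69893039047247], [0.0, 469.1778283227626, 212.03197838958658], [0.0, 0.0, 1.0]] [[0.015, 1.0, 0.005, -0.016], [0.807, -0.009, -0.59, -0.382], [-0.59, 0.013, -0.807, 1.34], [0.0, 0.0, 0.0, 1.0]]
pot_red []
pot_blue [([226, 278], 0.72)]
pot_green [([322, 263], 0.82)]
pot_yellow [([321, 166], 0.97), ([305, 206], 0.88), ([348, 192], 0.73), ([353, 216], 0.65), ([224, 276], 0.28)]
tile_red [([320, 266], 0.85)]
tile_blue [([225, 213], 0.9)]
tile_green [([224, 275], 0.68)]
tile_grey [([307, 206], 0.85)]
tray [([414, 235], 0.97)]
brush_can [([134, 247], 0.82), ([222, 209], 0.72)]
top [[488.04664493887026, 0.0, 284.14616054327536], [0.0, 488.04664493887026, 207.9730399453852], [0.0, 0.0, 1.0]] [[0.012, -1.0, -0.006, -0.002], [-0.982, -0.01, -0.188, 0.477], [0.187, 0.008, -0.982, 0.874], [0.0, 0.0, 0.0, 1.0]]
pot_red [([344, 222], 0.93)]
pot_blue [([335, 130], 0.88)]
pot_green [([236, 145], 0.63)]
pot_yellow [([223, 280], 0.84), ([198, 203], 0.81), ([192, 240], 0.66), ([247, 221], 0.59)]
tile_red [([236, 144], 0.77)]
tile_blue [([334, 218], 0.67)]
tile_green [([338, 136], 0.89)]
tile_grey [([246, 219], 0.8)]
tray [([131, 183], 0.62)]
brush_can [([433, 170], 0.57)]
```

View pics/scene0.png

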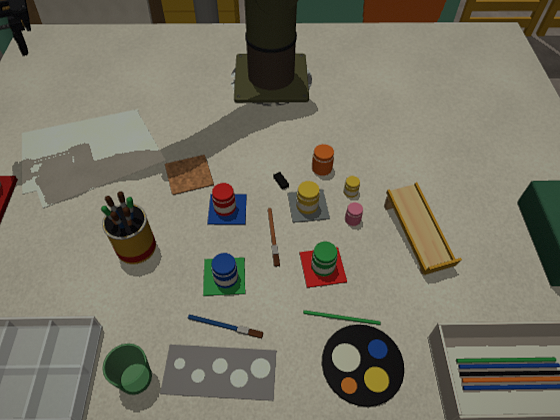

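View pics/top0.png

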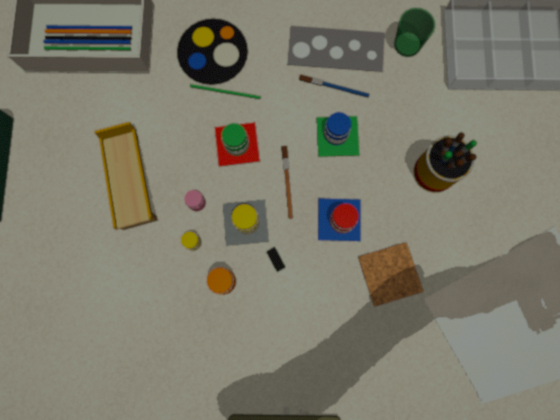

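The scene view shows red on the blue tile (223,200), yellow on grey (308,197), blue on green (224,270) and green on red (324,258). The tray is at (420,228) and the brush tin at (130,235). Next I'll measure all of these from depth.

```bash
cat > h.py <<'E'
import numpy as np,cv2
from plant import *
def pts(p):
    d=p['depth'];K=p['mtx'];v,u=np.mgrid[:d.shape[0],:d.shape[1]]
    c=np.stack([(u-K[0,2])/K[0,0]*d,(v-K[1,2])/K[1,1]*d,d,np.ones_like(d)],-1)
    w=c@np.linalg.inv(p['camera_from_world']).T
    w[d<=0]=np.nan
    return w[...,:3]
def clus(p,m,W,minn=30):
    n,l,st,_=cv2.connectedComponentsWithStats(m.astype(np.uint8))
    for i in range(1,n):
        if st[i,4]>=minn:
            q=W[l==i]; yield q
def hsv(p): return cv2.cvtColor(p['frame'],cv2.COLOR_RGB2HSV)
def circ(q):
    (c,r)=cv2.minEnclosingCircle(q[:,:2].astype(np.float32)); return np.round(c,4),round(r,4)
def pots(p):
    W=pts(p);z=W[...,2]; out=[]
    m=(z>0.05)&(z<0.115)
    H=hsv(p)
    for q in clus(p,m,W,25):
        zt=np.percentile(q[:,2],90); t=q[q[:,2]>zt-.006]
        out.append((t,zt))
    return out
def grip():
    from scipy.spatial.transform import Rotation as R
    s=get_state();r=R.from_quat(s['eef_rot']).as_matrix()
    return s,r
E
python3 - <<'E'
from h import *
for n in('scene','top'):
    p=snapshot(n);W=pts(p);z=W[...,2];H=hsv(p)
    print(n,'table z',np.nanmedian(z))
    inr=(W[...,0]>.3)&(W[...,0]<.8)&(abs(W[...,1])<.4)
    m=inr&(z>.045)&(z<.11)
    nn,l,st,_=cv2.connectedComponentsWithStats(m.astype(np.uint8))
    for i in range(1,nn):
        if st[i,4]<25: continue
        q=W[l==i];zt=np.percentile(q[:,2],90);k=q[:,2]>zt-.005;c,r=circ(q[k])
        print('pot?',c,r,'z',zt.round(4),'hsv',np.median(H[l==i][k],0),st[i,4])
    hue=H[...,0];S=H[...,1]
    for nm,mm in dict(red=((hue<8)|(hue>172))&(S>130),blue=(abs(hue.astype(int)-113)<10)&(S>120),green=(abs(hue.astype(int)-65)<12)&(S>110)).items():
        m=inr&mm&(z<.012)
        m=cv2.morphologyEx(m.astype(np.uint8),cv2.MORPH_OPEN,np.ones((3,3)))
        for q in clus(p,m,W,250):
            rc=cv2.minAreaRect(q[:,:2].astype(np.float32)); print('tile',nm,np.round(rc[0],4),np.round(rc[1],4),round(rc[2],1),'z',np.median(q[:,2]).round(4),len(q))
    # tray
    m=inr&(z>.012)&(z<.09)&(W[...,1]>.17)
    for q in clus(p,m,W,400):
        rc=cv2.minAreaRect(q[:,:2].astype(np.float32)); print('tray',np.round(rc[0],4),np.round(rc[1],4),round(rc[2],1),cv2.boxPoints(rc).round(3).tolist())
        A=np.c_[q[:,:2]-q[:,:2].mean(0),np.ones(len(q))];print('grad',np.linalg.lstsq(A,q[:,2],rcond=None)[0],q.mean(0))
E
```

```text
scene table z 0.00014077116508476317
pot? [0.343  0.1188] 0.0245 z 0.0611 hsv [ 12. 210. 153.] 318
pot? [0.4594 0.077 ] 0.0242 z 0.0661 hsv [ 24. 188. 155.] 407
pot? [ 0.4623 -0.1089] 0.025 z 0.066 hsv [  1. 212. 146.] 416
pot? [0.4738 0.2916] 0.0445 z 0.0534 hsv [ 20.  205.5 144. ] 399
pot? [ 0.5633 -0.2937] 0.0443 z 0.1013 hsv [30. 39. 19.] 1538
pot? [0.6167 0.1021] 0.0237 z 0.066 hsv [ 65. 162. 110.] 511
pot? [ 0.641  -0.0975] 0.0241 z 0.0661 hsv [109. 194. 110.] 536
pot? [ 0.7699 -0.3648] 0.045 z 0.0509 hsv [ 30.   13.5 127.5] 221
pot? [0.7842 0.3444] 0.057 z 0.0699 hsv [ 22.  34. 128.] 544
tile red [0.6163 0.1019] [0.0867 0.0847] 6.8 z 0.0044 782
tile blue [ 0.4663 -0.1036] [0.0816 0.0827] 0.6 z 0.0045 584
tile green [ 0.6358 -0.1013] [0.0846 0.0824] 3.1 z 0.0044 758
tray [0.5419 0.3133] [0.2041 0.0748] 16.6 [[0.43299999833106995, 0.3199999928474426], [0.45500001311302185, 0.24799999594688416], [0.6499999761581421, 0.3070000112056732], [0.6290000081062317, 0.3779999911785126]]
grad [-0.12686529 -0.01957184  0.03314048] [0.54366216 0.31323767 0.03314048]
tray [0.7737 0.342 ] [0.0
[... 1167 characters left out ...]
le blue [ 0.4636 -0.1037] [0.0785 0.0814] 89.8 z 0.0063 832
tile green [ 0.6337 -0.1022] [0.0804 0.0815] 1.8 z 0.0062 870
tray [0.7721 0.3407] [0.0307 0.1161] 13.5 [[0.7440000176429749, 0.39399999380111694], [0.7710000276565552, 0.2809999883174896], [0.8009999990463257, 0.2879999876022339], [0.7730000019073486, 0.4009999930858612]]
grad [0.30289733 0.02396028 0.04596456] [0.77282881 0.33605773 0.04596456]
tray [0.5411 0.3129] [0.2037 0.0741] 16.6 [[0.43299999833106995, 0.3190000057220459], [0.45399999618530273, 0.24799999594688416], [0.6489999890327454, 0.3059999942779541], [0.628000020980835, 0.37700000405311584]]
grad [-0.11837744 -0.02601969  0.03557149] [0.54075281 0.31253897 0.03557149]
```

```bash
cat >> h.py <<'E'
def togo(x,y,z,yaw=-73.4):
    from scipy.spatial.transform import Rotation as R
    s=get_state();r=R.from_quat(s['eef_rot']).as_matrix()
    cur=np.degrees(np.arctan2(r[1,0],r[0,0]));dt=-(yaw-cur)
    # slide after turning: axes at final yaw
    a=np.radians(yaw);X=np.array([np.cos(a),np.sin(a),0]);Z=np.array([0,0,-1.]);Y=np.cross(Z,X)
    d=np.array([x,y,z])-s['tool_pos']
    print('t',round(s['clock'],2),'pos',np.round(s['tool_pos'],4),'turn',round(dt,2),'slide(final axes)',np.round([d@X,d@Y,d@Z],4),'slide(now axes)',np.round(r.T@d,4),'open',round(s['opening'],3),'F',np.round(s['contact_force'],1),'tilt',np.round(r[2],4))
E
python3 - <<'E'
from h import *
for n in('scene','top'):
    p=snapshot(n);W=pts(p);H=hsv(p);q=W.reshape(-1,3);h=H.reshape(-1,3)
    a=np.radians(16.6);ex=np.array([np.cos(a),np.sin(a)]);ey=np.array([-ex[1],ex[0]])
    c=np.array([.5405,.3125]);u=(q[:,:2]-c)@ex;v=(q[:,:2]-c)@ey
    k=(abs(u)<.08)&(abs(v)<.025)
    f=np.polyfit(u[k],q[k,2],1);print(n,f,'u where z=.032',(.032-f[1])/f[0])
    for lo in np.arange(.05,.115,.005):
        kk=(u>lo)&(u<lo+.005)&(abs(v)<.02);print(round(lo,3),kk.sum(),np.round(np.percentile(q[kk,2],[5,50,95]),3) if kk.sum() else '')
    kk=(abs(u)<.07)&(abs(v)<.06)&(q[:,2]>.015)
    print('v range',np.percentile(v[kk],[0.5,99.5]))
    m=(H[...,1]<40)&(abs(W[...,0]-.458)<.05)&(abs(W[...,1]-.078)<.05)&(W[...,2]<.012)&(H[...,2]<115)
    for g in clus(p,m,W,200):
        rc=cv2.minAreaRect(g[:,:2].astype(np.float32)); print('grey',np.round(rc[0],4),np.round(rc[1],4),rc[2])
togo(.459,.077,.15)
E
```

```text
scene [-0.13962146  0.02948987] u where z=.032 -0.01797809413704224
0.05 38 [0.019 0.022 0.024]
0.055 42 [0.019 0.021 0.024]
0.06 42 [0.017 0.02  0.022]
0.065 44 [0.017 0.019 0.022]
0.07 47 [0.017 0.019 0.021]
0.075 41 [0.015 0.018 0.021]
0.08 40 [0.013 0.017 0.019]
0.085 2 [0.018 0.018 0.018]
0.09 18 [-0.003 -0.     0.002]
0.095 120 [-0.002  0.018  0.045]
0.1 91 [-0.003  0.033  0.045]
0.105 43 [-0.003 -0.     0.002]
0.11 40 [-0.004 -0.001  0.001]
v range [-0.03616253  0.03618866]
grey [0.4552 0.0803] [0.0912 0.0867] 5.690635681152344
top [-0.17756784  0.03305386] u where z=.032 0.005934978324495857
0.05 40 [0.022 0.024 0.026]
0.055 47 [0.02  0.023 0.025]
0.06 46 [0.019 0.022 0.025]
0.065 45 [0.019 0.021 0.023]
0.07 45 [0.018 0.02  0.023]
0.075 40 [0.017 0.019 0.022]
0.08 47 [0.016 0.018 0.021]
0.085 43 [0.016 0.017 0.02 ]
0.09 131 [0.016 0.026 0.039]
0.095 91 [0.034 0.044 0.048]
0.1 18 [0.043 0.045 0.048]
0.105 0 
0.11 0 
v range [-0.03637651  0.03570432]
grey [0.4562 0.0804] [0.0834 0.0841] 6.5467000007629395
t 1.3 pos [ 0.2329 -0.58    0.2467] turn 5.28 slide(final axes) [-0.565  -0.4044  0.0967] slide(now axes) [-0.5255 -0.4546  0.0967] open 0.998 F [ 0.3 -0.2 -0.8] tilt [ 1.e-04 -0.e+00 -1.e+00]
```

```bash
python3 -m creep '[{"hand":0.088,"slide":[0,0,0],"turn":5.3},{"hand":0.088,"slide":[-0.05,-0.03,0],"turn":0},{"hand":0.088,"slide":[-0.06,-0.0,0],"turn":0}]' 10; python3 -c "
from h import *
togo(.459,.077,.15)"
```

```text
clock: 1.68
tool_pos: [0.233, -0.4645, 0.2467]
eef_rot: [0.803, -0.596, 0.001, -0.001]
contact_force: [-0.2, 1.3, -0.0]
opening: 1.002
t 1.68 pos [ 0.233  -0.4645  0.2467] turn 0.17 slide(final axes) [-0.4544 -0.3712  0.0967] slide(now axes) [-0.4534 -0.3723  0.097 ] open 1.002 F [-0.2  1.3 -0. ] tilt [ 0.0016 -0.0028 -1.    ]
```

```bash
python3 -m creep '[{"hand":0.088,"slide":[-0.035,-0.05,0],"turn":0},{"hand":0.088,"slide":[-0.035,-0.05,0],"turn":0},{"hand":0.088,"slide":[-0.035,-0.05,0],"turn":0},{"hand":0.088,"slide":[-0.05,-0.035,0],"turn":0},{"hand":0.088,"slide":[-0.05,-0.035,0],"turn":0}]'; python3 -m creep '[{"hand":0.088,"slide":[-0.05,-0.035,0],"turn":0},{"hand":0.088,"slide":[-0.05,-0.035,0],"turn":0},{"hand":0.088,"slide":[-0.05,-0.03,0],"turn":0},{"hand":0.088,"slide":[-0.05,-0.03,0.02],"turn":0},{"hand":0.088,"slide":[0,0,0],"turn":0}]' ;python3 -c "
from h import *
togo(.459,.077,.15)"
```

```text
clock: 2.3
tool_pos: [0.3836, -0.205, 0.2469]
eef_rot: [0.802, -0.598, 0.001, -0.0]
contact_force: [1.0, 0.3, -0.6]
opening: 0.999
clock: 2.92
tool_pos: [0.4508, 0.0278, 0.226]
eef_rot: [0.805, -0.593, -0.001, -0.001]
contact_force: [0.2, -1.0, -0.1]
opening: 0.995
t 2.92 pos [0.4508 0.0278 0.226 ] turn 0.59 slide(final axes) [-0.0448 -0.0219  0.076 ] slide(now axes) [-0.0444 -0.0223  0.0761] open 0.995 F [ 0.2 -1.  -0.1] tilt [-2.5e-03 -8.0e-04 -1.0e+00]
```

```bash
python3 -m creep '[{"hand":0.088,"slide":[-0.045,-0.022,0.02],"turn":0.6},{"hand":0.088,"slide":[0,0,0.05],"turn":0},{"hand":0.088,"slide":[0,0,0],"turn":0},{"hand":0.088,"slide":[0,0,0],"turn":0}]';python3 -c "
from h import *
togo(.459,.077,.032)"
```

```text
clock: 3.42
tool_pos: [0.4588, 0.07, 0.1578]
eef_rot: [0.798, -0.603, 0.001, 0.0]
contact_force: [-0.7, -0.5, 0.5]
opening: 1.0
t 3.42 pos [0.4588 0.07   0.1578] turn -0.76 slide(final axes) [-0.0066 -0.0022  0.1258] slide(now axes) [-0.0068 -0.002   0.1258] open 1.0 F [-0.7 -0.5  0.5] tilt [ 9.e-04 -6.e-04 -1.e+00]
```

```bash
python3 -m creep '[{"hand":0.088,"slide":[-0.007,-0.002,0.02],"turn":-0.7},{"hand":0.088,"slide":[0,0,0.035],"turn":0},{"hand":0.088,"slide":[0,0,0.035],"turn":0},{"hand":0.088,"slide":[0,0,0.03],"turn":0},{"hand":0.088,"slide":[0,0,0],"turn":0}]';python3 -c "
from h import *
togo(.459,.077,.032)"
```

```text
clock: 4.05
tool_pos: [0.4589, 0.0778, 0.037]
eef_rot: [0.802, -0.598, 0.0, 0.0]
contact_force: [-0.0, -0.1, 0.8]
opening: 1.002
t 4.05 pos [0.4589 0.0778 0.037 ] turn -0.01 slide(final axes) [0.0008 0.0001 0.005 ] slide(now axes) [0.0008 0.0001 0.005 ] open 1.002 F [-0.  -0.1  0.8] tilt [ 5.e-04  2.e-04 -1.e+00]
```

```bash
python3 -m creep '[{"hand":0.088,"slide":[0,0,0.004],"turn":0},{"hand":0.04,"slide":[0,0,0],"turn":0},{"hand":0.04,"slide":[0,0,0],"turn":0},{"hand":0.04,"slide":[0,0,0],"turn":0},{"hand":0.04,"slide":[0,0,0],"turn":0}]' 10; python3 -m creep '[{"hand":0.04,"slide":[0,0,0],"turn":0},{"hand":0.04,"slide":[0,0,-0.03],"turn":0},{"hand":0.04,"slide":[0,0,-0.06],"turn":0},{"hand":0.04,"slide":[0,0,-0.04],"turn":0},{"hand":0.04,"slide":[0,0,0],"turn":0}]';python3 -c "
from h import *
cx=np.array([.5395,.312])-.055*np.array([.958,.2857]);print(cx)
togo(*cx,.072)"
```

```text
clock: 4.68
tool_pos: [0.4585, 0.0786, 0.0329]
eef_rot: [0.802, -0.597, 0.0, -0.0]
contact_force: [0.1, -0.5, 0.1]
opening: 0.567
clock: 5.3
tool_pos: [0.4599, 0.079, 0.165]
eef_rot: [0.802, -0.597, 0.002, -0.002]
contact_force: [0.6, -0.8, -1.2]
opening: 0.561
[0.48681   0.2962865]
t 5.3 pos [0.4599 0.079  0.165 ] turn 0.06 slide(final axes) [-0.2006 -0.0879  0.093 ] slide(now axes) [-0.2005 -0.0875  0.0935] open 0.561 F [ 0.6 -0.8 -1.2] tilt [ 2.0e-04 -5.6e-03 -1.0e+00]
```

```bash
python3 -m creep '[{"hand":0.04,"slide":[-0.05,-0.022,0],"turn":0},{"hand":0.04,"slide":[-0.05,-0.022,0],"turn":0},{"hand":0.04,"slide":[-0.05,-0.022,0],"turn":0},{"hand":0.04,"slide":[-0.05,-0.022,0],"turn":0},{"hand":0.04,"slide":[0,0,0],"turn":0}]'; python3 -m creep '[{"hand":0.04,"slide":[0,0,0.03],"turn":0},{"hand":0.04,"slide":[0,0,0],"turn":0}]';python3 -c "
from h import *
togo(.4868,.2963,.074)
p=snapshot('scene');cv2.imwrite('pics/s1.png',p['frame'][:,:,::-1])"
```

```text
clock: 5.92
tool_pos: [0.4838, 0.3017, 0.1609]
eef_rot: [0.805, -0.594, -0.001, -0.001]
contact_force: [0.4, -1.4, -1.6]
opening: 0.563
clock: 6.18
tool_pos: [0.4831, 0.2931, 0.1298]
eef_rot: [0.802, -0.597, -0.001, 0.004]
contact_force: [-0.5, -0.5, -1.4]
opening: 0.561
t 6.17 pos [0.4831 0.2931 0.1298] turn 0.04 slide(final axes) [-0.002  -0.0044  0.0558] slide(now axes) [-0.0022 -0.0048  0.0558] open 0.561 F [-0.5 -0.5 -1.4] tilt [ 0.0032  0.0071 -1.    ]
```

View pics/s1.png

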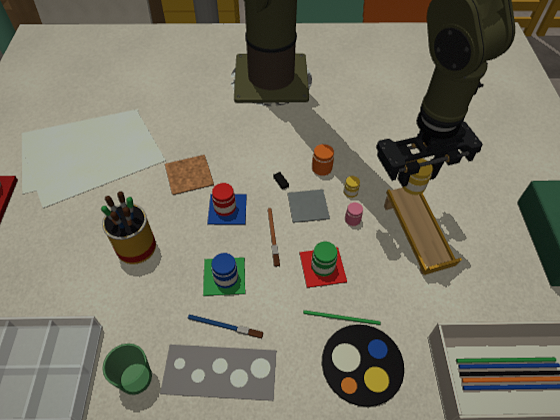

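The yellow pot is held above the tray's high end at (420,178), and the grey tile at (308,205) is free. I'll lower it.

```bash
python3 -m creep '[{"hand":0.04,"slide":[-0.002,-0.005,0.025],"turn":0},{"hand":0.04,"slide":[0,0,0.022],"turn":0},{"hand":0.04,"slide":[0,0,0],"turn":0},{"hand":0.04,"slide":[0,0,0],"turn":0}]'; python3 -c "
from h import *
togo(.4868,.2963,.074)"
```

```text
clock: 6.72
tool_pos: [0.4902, 0.2988, 0.0867]
eef_rot: [0.802, -0.597, 0.0, -0.001]
contact_force: [-0.1, -0.4, -1.4]
opening: 0.566
t 6.72 pos [0.4902 0.2988 0.0867] turn 0.04 slide(final axes) [0.0014 0.0039 0.0127] slide(now axes) [0.0014 0.0039 0.0127] open 0.566 F [-0.1 -0.4 -1.4] tilt [-1.0e-04 -1.3e-03 -1.0e+00]
```

```bash
python3 -m creep '[{"hand":0.04,"slide":[0.0015,0.002,0.007],"turn":0},{"hand":0.04,"slide":[0,0,0.003],"turn":0},{"hand":0.04,"slide":[0,0,0],"turn":0},{"hand":0.04,"slide":[0,0,0.002],"turn":0},{"hand":0.04,"slide":[0,0,0],"turn":0}]'; python3 -c "
from h import *
togo(.4868,.2963,.074)"
```

```text
clock: 7.35
tool_pos: [0.4883, 0.297, 0.0738]
eef_rot: [0.802, -0.597, 0.0, -0.0]
contact_force: [0.2, -1.1, -0.6]
opening: 0.564
t 7.35 pos [0.4883 0.297  0.0738] turn 0.08 slide(final axes) [ 0.0003  0.0016 -0.0002] slide(now axes) [ 0.0003  0.0016 -0.0002] open 0.564 F [ 0.2 -1.1 -0.6] tilt [-1.e-04 -5.e-04 -1.e+00]
```

```bash
python3 -m creep '[{"hand":0.04,"slide":[0,0,0.001],"turn":0},{"hand":0.052,"slide":[0,0,0],"turn":0},{"hand":0.058,"slide":[0,0,0],"turn":0},{"hand":0.058,"slide":[0,0,0],"turn":0},{"hand":0.058,"slide":[0,0,0],"turn":0}]'; python3 -c "
from h import *
togo(.4868,.2963,.074)
p=snapshot('scene');cv2.imwrite('pics/s2.png',cv2.resize(p['frame'][120:300,330:510,::-1],(720,720))[:600])"
```

```text
clock: 7.98
tool_pos: [0.488, 0.2968, 0.0727]
eef_rot: [0.802, -0.597, -0.0, 0.0]
contact_force: [-0.1, 0.4, -0.3]
opening: 0.655
t 7.97 pos [0.488  0.2968 0.0727] turn 0.08 slide(final axes) [ 0.0002  0.0013 -0.0013] slide(now axes) [ 0.0002  0.0013 -0.0013] open 0.655 F [-0.1  0.4 -0.3] tilt [ 1.e-04  2.e-04 -1.e+00]
```

View pics/s2.png

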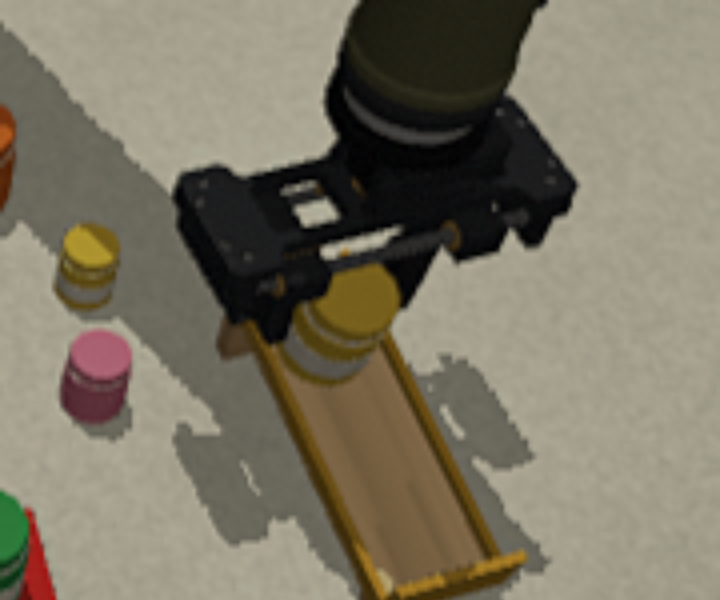

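```bash
python3 -m creep '[{"hand":0.058,"slide":[0,0,0],"turn":0},{"hand":0.04,"slide":[0,0,0],"turn":0},{"hand":0.04,"slide":[0,0,0],"turn":0},{"hand":0.04,"slide":[0,0,0],"turn":0}]' 5;  python3 -m creep '[{"hand":0.04,"slide":[0,-0.01,0.0018],"turn":0},{"hand":0.04,"slide":[0,-0.02,0.0035],"turn":0},{"hand":0.04,"slide":[0,-0.02,0.0035],"turn":0},{"hand":0.04,"slide":[0,-0.02,0.0035],"turn":0},{"hand":0.04,"slide":[0,0,0],"turn":0}]'; python3 -c "
from h import *
togo(.5395+.068*.958,.312+.068*.2857,.0512)"
```

```text
clock: 8.52
tool_pos: [0.4881, 0.2968, 0.0727]
eef_rot: [0.802, -0.597, 0.0, 0.0]
contact_force: [-0.6, -0.1, 0.3]
opening: 0.562
clock: 9.15
tool_pos: [0.557, 0.317, 0.0599]
eef_rot: [0.802, -0.598, 0.001, -0.001]
contact_force: [2.2, -1.0, 2.1]
opening: 0.558
t 9.15 pos [0.557  0.317  0.0599] turn 0.01 slide(final axes) [-0.0002 -0.0498  0.0087] slide(now axes) [-0.0002 -0.0498  0.0088] open 0.558 F [ 2.2 -1.   2.1] tilt [ 1.e-04 -2.e-03 -1.e+00]
```

```bash
python3 -m creep '[{"hand":0.04,"slide":[0,-0.02,0.003],"turn":0},{"hand":0.04,"slide":[0,-0.015,0.0026],"turn":0},{"hand":0.04,"slide":[0,-0.01,0.0018],"turn":0},{"hand":0.04,"slide":[0,-0.005,0.001],"turn":0},{"hand":0.04,"slide":[0,0,0],"turn":0}]'; python3 -c "
from h import *
togo(.5395+.068*.958,.312+.068*.2857,.0512)"
```

```text
clock: 9.78
tool_pos: [0.602, 0.3309, 0.0516]
eef_rot: [0.802, -0.597, -0.0, 0.001]
contact_force: [-0.8, -1.7, -1.5]
opening: 0.565
t 9.78 pos [0.602  0.3309 0.0516] turn 0.09 slide(final axes) [ 0.0003 -0.0027  0.0004] slide(now axes) [ 0.0003 -0.0027  0.0004] open 0.565 F [-0.8 -1.7 -1.5] tilt [ 5.e-04  2.e-03 -1.e+00]
```

```bash
python3 -m creep '[{"hand":0.04,"slide":[0,-0.003,0.0005],"turn":0},{"hand":0.04,"slide":[0,-0.002,0],"turn":0},{"hand":0.04,"slide":[0,0,0],"turn":0}]'; python3 -c "
from h import *
togo(.5395+.068*.958,.312+.068*.2857,.0512)"; python3 -m creep '[{"hand":0.055,"slide":[0,0,0],"turn":0},{"hand":0.07,"slide":[0,0,0],"turn":0},{"hand":0.07,"slide":[0,0,-0.03],"turn":0},{"hand":0.07,"slide":[0,0,-0.06],"turn":0},{"hand":0.07,"slide":[0,0.06,-0.0],"turn":0}]' ; python3 -m creep '[{"hand":0.08,"slide":[0,0.05,0],"turn":0},{"hand":0.08,"slide":[0,0,0],"turn":0}]';python3 -c "
from h import *
togo(.5395+.068*.958,.312+.068*.2857,.0512)
a=np.radians(16.6);ex=np.array([np.cos(a),np.sin(a)]);ey=np.array([-ex[1],ex[0]])
for n in('scene','top'):
    p=snapshot(n);W=pts(p);cv2.imwrite(f'pics/{n}3.png',p['frame'][:,:,::-1])
    q=W.reshape(-1,3);u=(q[:,:2]-[.5395,.312])@ex;v=(q[:,:2]-[.5395,.312])@ey
    k=(u>.03)&(u<.12)&(abs(v)<.035)&(q[:,2]>.06)&(q[:,2]<.1)
    g=np.c_[u,v,q[:,2]][k];
    A=np.c_[g[:,:2],np.ones(len(g))];f=np.linalg.lstsq(A,g[:,2],rcond=None)[0];r=g[:,2]-A@f
    print(n,len(g),circ(g),f,'top minmax',g.min(0),g.max(0))
"
```

```text
clock: 10.15
tool_pos: [0.6047, 0.3318, 0.051]
eef_rot: [0.802, -0.597, -0.002, 0.003]
contact_force: [-4.8, -1.9, 1.8]
opening: 0.565
t 10.15 pos [0.6047 0.3318 0.051 ] turn 0.1 slide(final axes) [ 0.0003  0.0002 -0.0002] slide(now axes) [ 0.0003  0.0002 -0.0002] open 0.565 F [-4.8 -1.9  1.8] tilt [ 0.001   0.0066 -1.    ]
clock: 10.78
tool_pos: [0.5589, 0.3192, 0.1475]
eef_rot: [0.801, -0.598, 0.004, -0.01]
contact_force: [-0.1, 0.7, -0.4]
opening: 0.791
clock: 11.02
tool_pos: [0.4978, 0.2997, 0.1416]
eef_rot: [0.803, -0.596, -0.001, 0.003]
contact_force: [0.7, 0.8, -0.7]
opening: 0.905
t 11.03 pos [0.4978 0.2997 0.1416] turn 0.2 slide(final axes) [ 1.000e-04 -1.115e-01  9.040e-02] slide(now axes) [ 0.0004 -0.112   0.0898] open 0.905 F [ 0.7  0.8 -0.7] tilt [ 0.0011  0.0056 -1.    ]
scene 524 (array([ 0.0766, -0.0019]), 0.0251) [-0.20427007  0.17461293  0.09287314] top minmax [ 0.05455437 -0.02532211  0.06002841] [0.10127286 0.02296081 0.08472402]
top 532 (array([ 0.0759, -0.0012]), 0.0251) [-0.05766531  0.06504521  0.08355041] top minmax [ 0.05334874 -0.02526471  0.06252512] [0.10068975 0.02271123 0.08674267]
```

View pics/scene3.png

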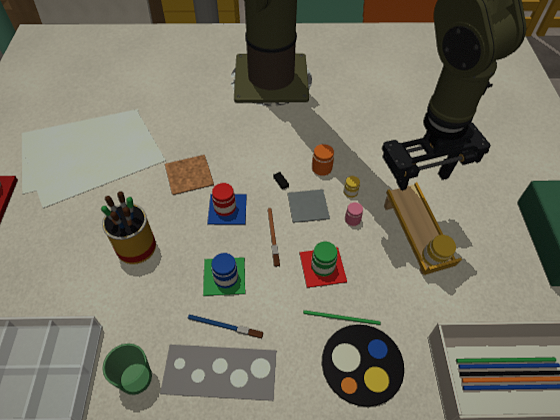

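```bash
python3 -c "
import cv2
from h import *
p=snapshot('scene');cv2.imwrite('pics/s3c.png',cv2.resize(p['frame'][180:290,380:480,::-1],(540,594),interpolation=cv2.INTER_CUBIC))
togo(.616,.1014,.032)"
```

```text
t 11.18 pos [0.5044 0.3021 0.1421] turn 0.05 slide(final axes) [ 0.2242 -0.0496  0.1101] slide(now axes) [ 0.2243 -0.049   0.1101] open 0.908 F [ 0.5 -0.9  0.4] tilt [-7.0e-04 -3.7e-03 -1.0e+00]
```

View pics/s3c.png

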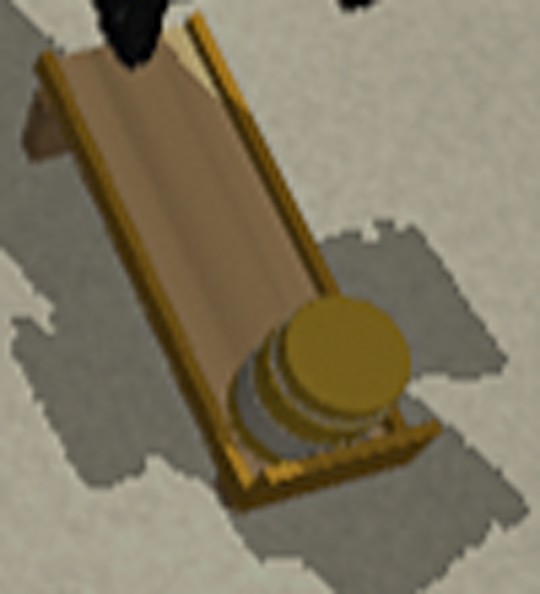

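Pot against the stop: the lid edge sits at u≈0.101, where geometry gives 0.1015, and the arm felt about 5 N from the stop. Next is green to the grey tile.

```bash
python3 -m creep '[{"hand":0.088,"slide":[0.055,-0.012,0],"turn":0},{"hand":0.088,"slide":[0.055,-0.012,0],"turn":0},{"hand":0.088,"slide":[0.055,-0.012,0],"turn":0},{"hand":0.088,"slide":[0.055,-0.012,0],"turn":0},{"hand":0.088,"slide":[0,0,0],"turn":0}]'; python3 -m creep '[{"hand":0.088,"slide":[0.0,0,0.02],"turn":0},{"hand":0.088,"slide":[0,0,0],"turn":0}]';python3 -c "
from h import *
togo(.616,.1014,.032)"
```

```text
clock: 11.8
tool_pos: [0.6163, 0.0963, 0.1416]
eef_rot: [0.799, -0.602, 0.003, 0.0]
contact_force: [-0.5, 0.2, -0.3]
opening: 1.0
clock: 12.05
tool_pos: [0.6115, 0.105, 0.1203]
eef_rot: [0.802, -0.597, -0.001, 0.0]
contact_force: [-0.7, -0.0, -0.0]
opening: 0.998
t 12.05 pos [0.6115 0.105  0.1203] turn 0.11 slide(final axes) [ 0.0047 -0.0033  0.0883] slide(now axes) [ 0.0048 -0.0034  0.0883] open 0.998 F [-0.7 -0.  -0. ] tilt [-7.0e-04  1.4e-03 -1.0e+00]
```

```bash
python3 -m creep '[{"hand":0.088,"slide":[0.005,-0.003,0.02],"turn":0},{"hand":0.088,"slide":[0,0,0.033],"turn":0},{"hand":0.088,"slide":[0,0,0.033],"turn":0},{"hand":0.088,"slide":[0,0,0],"turn":0},{"hand":0.088,"slide":[0,0,0],"turn":0}]';python3 -c "
from h import *
togo(.616,.1014,.032)"
```

```text
clock: 12.68
tool_pos: [0.6167, 0.1004, 0.0362]
eef_rot: [0.802, -0.597, 0.001, -0.001]
contact_force: [-0.1, 0.3, 0.5]
opening: 0.998
t 12.68 pos [0.6167 0.1004 0.0362] turn 0.08 slide(final axes) [-0.0011  0.0004  0.0042] slide(now axes) [-0.0011  0.0004  0.0042] open 0.998 F [-0.1  0.3  0.5] tilt [ 3.0e-04 -1.5e-03 -1.0e+00]
```

```bash
python3 -m creep '[{"hand":0.088,"slide":[-0.001,0,0.003],"turn":0},{"hand":0.04,"slide":[0,0,0],"turn":0},{"hand":0.04,"slide":[0,0,0],"turn":0},{"hand":0.04,"slide":[0,0,0],"turn":0},{"hand":0.04,"slide":[0,0,0],"turn":0}]' 10; python3 -m creep '[{"hand":0.04,"slide":[0,0,0],"turn":0},{"hand":0.04,"slide":[0,0,-0.03],"turn":0},{"hand":0.04,"slide":[0,0,-0.06],"turn":0},{"hand":0.04,"slide":[0,0,-0.03],"turn":0},{"hand":0.04,"slide":[0,0,0],"turn":0}]';python3 -c "
from h import *
togo(.456,.080,.034)"
```

```text
clock: 13.3
tool_pos: [0.6156, 0.1013, 0.0326]
eef_rot: [0.802, -0.597, 0.0, -0.0]
contact_force: [0.5, 1.0, 0.7]
opening: 0.57
clock: 13.92
tool_pos: [0.617, 0.1014, 0.1545]
eef_rot: [0.802, -0.597, 0.002, -0.002]
contact_force: [-0.3, -0.6, -2.6]
opening: 0.565
t 13.93 pos [0.617  0.1014 0.1545] turn 0.06 slide(final axes) [-0.0255  0.1604  0.1205] slide(now axes) [-0.0257  0.1609  0.1198] open 0.565 F [-0.3 -0.6 -2.6] tilt [ 5.0e-04 -4.6e-03 -1.0e+00]
```

```bash
python3 -m creep '[{"hand":0.04,"slide":[-0.008,0.053,0],"turn":0},{"hand":0.04,"slide":[-0.008,0.053,0],"turn":0},{"hand":0.04,"slide":[-0.009,0.053,0],"turn":0},{"hand":0.04,"slide":[0,0,0.03],"turn":0},{"hand":0.04,"slide":[0,0,0.03],"turn":0}]'; python3 -m creep '[{"hand":0.04,"slide":[0,0,0],"turn":0},{"hand":0.04,"slide":[0,0,0],"turn":0}]';python3 -c "
from h import *
togo(.456,.080,.034)"
```

```text
clock: 14.55
tool_pos: [0.4548, 0.0793, 0.0909]
eef_rot: [0.802, -0.597, -0.001, 0.001]
contact_force: [0.2, 0.6, -1.4]
opening: 0.567
clock: 14.8
tool_pos: [0.4558, 0.0794, 0.0924]
eef_rot: [0.802, -0.597, -0.0, 0.0]
contact_force: [0.2, -0.3, -1.8]
opening: 0.565
t 14.8 pos [0.4558 0.0794 0.0924] turn 0.07 slide(final axes) [-0.0005 -0.0003  0.0584] slide(now axes) [-0.0005 -0.0004  0.0584] open 0.565 F [ 0.2 -0.3 -1.8] tilt [ 1.e-04  1.e-03 -1.e+00]
```

```bash
python3 -m creep '[{"hand":0.04,"slide":[0,0,0.03],"turn":0},{"hand":0.04,"slide":[0,0,0.02],"turn":0},{"hand":0.04,"slide":[0,0,0.007],"turn":0},{"hand":0.04,"slide":[0,0,0],"turn":0},{"hand":0.04,"slide":[0,0,0],"turn":0}]';python3 -c "
from h import *
togo(.456,.080,.0335)"
```

```text
clock: 15.42
tool_pos: [0.4566, 0.0796, 0.0364]
eef_rot: [0.802, -0.597, 0.001, -0.001]
contact_force: [-0.3, -0.3, -2.4]
opening: 0.563
t 15.43 pos [0.4566 0.0796 0.0364] turn 0.07 slide(final axes) [-0.0006  0.0005  0.0029] slide(now axes) [-0.0006  0.0005  0.0029] open 0.563 F [-0.3 -0.3 -2.4] tilt [ 1.0e-04 -1.5e-03 -1.0e+00]
```

Next: red pot at (0.462,-0.109).

```bash
python3 -m creep '[{"hand":0.04,"slide":[0,0,0.003],"turn":0},{"hand":0.04,"slide":[0,0,0],"turn":0},{"hand":0.055,"slide":[0,0,0],"turn":0},{"hand":0.075,"slide":[0,0,0],"turn":0},{"hand":0.088,"slide":[0,0,0],"turn":0}]';python3 -m creep '[{"hand":0.088,"slide":[0,0,-0.03],"turn":0},{"hand":0.088,"slide":[0,0,-0.06],"turn":0},{"hand":0.088,"slide":[0,0,-0.01],"turn":0},{"hand":0.088,"slide":[0,0,0],"turn":0}]'; python3 -c "
from h import *
togo(.462,-.109,.034)"
```

```text
clock: 16.05
tool_pos: [0.4562, 0.0795, 0.0326]
eef_rot: [0.802, -0.597, 0.0, -0.0]
contact_force: [0.7, -0.8, 0.8]
opening: 0.825
clock: 16.55
tool_pos: [0.4564, 0.0796, 0.1329]
eef_rot: [0.802, -0.597, 0.001, -0.001]
contact_force: [-0.2, -0.1, 0.1]
opening: 0.997
t 16.55 pos [0.4564 0.0796 0.1329] turn 0.07 slide(final axes) [0.1823 0.0485 0.0989] slide(now axes) [0.1823 0.0489 0.0988] open 0.997 F [-0.2 -0.1  0.1] tilt [ 1.0e-04 -1.6e-03 -1.0e+00]
```

```bash
python3 -m creep '[{"hand":0.088,"slide":[0.045,0.012,0],"turn":0},{"hand":0.088,"slide":[0.045,0.012,0],"turn":0},{"hand":0.088,"slide":[0.045,0.012,0],"turn":0},{"hand":0.088,"slide":[0.045,0.012,0],"turn":0},{"hand":0.088,"slide":[0,0,0],"turn":0}]'; python3 -m creep '[{"hand":0.088,"slide":[0.0,0,0.02],"turn":0},{"hand":0.088,"slide":[0,0,0],"turn":0},{"hand":0.088,"slide":[0,0,0],"turn":0}]';python3 -c "
from h import *
togo(.462,-.109,.033)"
```

```text
clock: 17.18
tool_pos: [0.4602, -0.111, 0.1307]
eef_rot: [0.8, -0.6, -0.001, 0.002]
contact_force: [0.3, 0.7, 0.0]
opening: 1.0
clock: 17.55
tool_pos: [0.4615, -0.1056, 0.1121]
eef_rot: [0.803, -0.596, -0.001, 0.0]
contact_force: [0.9, -0.7, -0.6]
opening: 1.0
t 17.55 pos [ 0.4615 -0.1056  0.1121] turn 0.17 slide(final axes) [0.0034 0.0005 0.0791] slide(now axes) [0.0034 0.0004 0.0791] open 1.0 F [ 0.9 -0.7 -0.6] tilt [-9.0e-04  1.1e-03 -1.0e+00]
```

```bash
python3 -m creep '[{"hand":0.088,"slide":[0.003,0,0.02],"turn":0},{"hand":0.088,"slide":[0,0,0.03],"turn":0},{"hand":0.088,"slide":[0,0,0.029],"turn":0},{"hand":0.088,"slide":[0,0,0],"turn":0},{"hand":0.088,"slide":[0,0,0],"turn":0}]';python3 -c "
from h import *
togo(.462,-.109,.033)"; python3 -m creep '[{"hand":0.07,"slide":[0,0,0],"turn":0},{"hand":0.04,"slide":[0,0,0],"turn":0},{"hand":0.04,"slide":[0,0,0],"turn":0},{"hand":0.04,"slide":[0,0,0],"turn":0},{"hand":0.04,"slide":[0,0,0],"turn":0}]' 10; python3 -c "
from h import *
togo(.462,-.109,.033)"
```

```text
clock: 18.18
tool_pos: [0.463, -0.1093, 0.0344]
eef_rot: [0.802, -0.597, 0.0, -0.0]
contact_force: [-0.2, 0.1, 0.6]
opening: 1.001
t 18.18 pos [ 0.463  -0.1093  0.0344] turn 0.1 slide(final axes) [-0.0006  0.0009  0.0014] slide(now axes) [-0.0006  0.0009  0.0014] open 1.001 F [-0.2  0.1  0.6] tilt [ 4.e-04 -9.e-04 -1.e+00]
clock: 18.8
tool_pos: [0.4626, -0.1095, 0.0337]
eef_rot: [0.802, -0.597, 0.0, -0.0]
contact_force: [-0.6, -0.3, 3.5]
opening: 0.56
t 18.8 pos [ 0.4626 -0.1095  0.0337] turn 0.08 slide(final axes) [-0.0007  0.0005  0.0007] slide(now axes) [-0.0007  0.0005  0.0007] open 0.56 F [-0.6 -0.3  3.5] tilt [ 1.e-04 -2.e-04 -1.e+00]
```

```bash
python3 -m creep '[{"hand":0.04,"slide":[0,0,-0.03],"turn":0},{"hand":0.04,"slide":[0,0,-0.06],"turn":0},{"hand":0.04,"slide":[0,0,-0.02],"turn":0},{"hand":0.04,"slide":[0,0,0],"turn":0}]';python3 -c "
from h import *
togo(.616,.1018,.034)"
```

```text
clock: 19.3
tool_pos: [0.4633, -0.1098, 0.1446]
eef_rot: [0.802, -0.597, 0.001, -0.001]
contact_force: [0.1, -0.0, -1.5]
opening: 0.563
t 19.3 pos [ 0.4633 -0.1098  0.1446] turn 0.05 slide(final axes) [-0.1592 -0.2068  0.1106] slide(now axes) [-0.1592 -0.2066  0.111 ] open 0.563 F [ 0.1 -0.  -1.5] tilt [ 0.0013 -0.0027 -1.    ]
```

```bash
python3 -m creep '[{"hand":0.04,"slide":[-0.032,-0.041,0],"turn":0},{"hand":0.04,"slide":[-0.032,-0.042,0],"turn":0},{"hand":0.04,"slide":[-0.032,-0.041,0],"turn":0},{"hand":0.04,"slide":[-0.032,-0.042,0],"turn":0},{"hand":0.04,"slide":[-0.031,-0.041,0],"turn":0}]'; python3 -m creep '[{"hand":0.04,"slide":[0,0,0.03],"turn":0},{"hand":0.04,"slide":[0,0,0.02],"turn":0},{"hand":0.04,"slide":[0,0,0],"turn":0},{"hand":0.04,"slide":[0,0,0],"turn":0}]';python3 -c "
from h import *
togo(.616,.1018,.034)"
```

```text
clock: 19.92
tool_pos: [0.615, 0.1035, 0.1411]
eef_rot: [0.802, -0.597, -0.001, 0.002]
contact_force: [1.3, -0.8, -2.0]
opening: 0.562
clock: 20.42
tool_pos: [0.6151, 0.102, 0.093]
eef_rot: [0.802, -0.597, -0.0, 0.0]
contact_force: [0.1, 0.1, -2.0]
opening: 0.56
t 20.43 pos [0.6151 0.102  0.093 ] turn 0.07 slide(final axes) [ 0.0005 -0.0008  0.059 ] slide(now axes) [ 0.0005 -0.0008  0.059 ] open 0.56 F [ 0.1  0.1 -2. ] tilt [ 2.e-04  8.e-04 -1.e+00]
```

```bash
python3 -m creep '[{"hand":0.04,"slide":[0,0,0.03],"turn":0},{"hand":0.04,"slide":[0,0,0.02],"turn":0},{"hand":0.04,"slide":[0,0,0.008],"turn":0},{"hand":0.04,"slide":[0,0,0],"turn":0},{"hand":0.04,"slide":[0,0,0],"turn":0}]';python3 -c "
from h import *
togo(.616,.1018,.034)"
```

```text
clock: 21.05
tool_pos: [0.6159, 0.1023, 0.0363]
eef_rot: [0.802, -0.597, 0.001, -0.001]
contact_force: [0.9, 0.3, -0.5]
opening: 0.561
t 21.05 pos [0.6159 0.1023 0.0363] turn 0.07 slide(final axes) [0.0005 0.0001 0.0023] slide(now axes) [0.0005 0.0001 0.0023] open 0.561 F [ 0.9  0.3 -0.5] tilt [ 2.0e-04 -1.5e-03 -1.0e+00]
```

```bash
python3 -m creep '[{"hand":0.04,"slide":[0,0,0.001],"turn":0},{"hand":0.04,"slide":[0,0,0],"turn":0},{"hand":0.055,"slide":[0,0,0],"turn":0},{"hand":0.075,"slide":[0,0,0],"turn":0},{"hand":0.088,"slide":[0,0,0],"turn":0}]';python3 -m creep '[{"hand":0.088,"slide":[0,0,-0.03],"turn":0},{"hand":0.088,"slide":[0,0,-0.06],"turn":0},{"hand":0.088,"slide":[0,0,-0.01],"turn":0},{"hand":0.088,"slide":[0,0,0],"turn":0}]'; python3 -c "
from h import *
togo(.6405,-.098,.033)"
```

```text
clock: 21.68
tool_pos: [0.6154, 0.1022, 0.0346]
eef_rot: [0.802, -0.597, 0.0, -0.0]
contact_force: [0.0, 0.6, 0.2]
opening: 0.829
clock: 22.18
tool_pos: [0.6155, 0.1021, 0.135]
eef_rot: [0.802, -0.597, 0.0, -0.0]
contact_force: [-0.0, -0.3, -0.6]
opening: 0.998
t 22.18 pos [0.6155 0.1021 0.135 ] turn 0.07 slide(final axes) [0.1989 0.0332 0.102 ] slide(now axes) [0.1989 0.0336 0.102 ] open 0.998 F [-0.  -0.3 -0.6] tilt [ 2.0e-04 -1.2e-03 -1.0e+00]
```

```bash
python3 -m creep '[{"hand":0.088,"slide":[0.05,0.008,0],"turn":0},{"hand":0.088,"slide":[0.05,0.008,0],"turn":0},{"hand":0.088,"slide":[0.05,0.008,0],"turn":0},{"hand":0.088,"slide":[0.049,0.009,0],"turn":0},{"hand":0.088,"slide":[0,0,0],"turn":0}]'; python3 -m creep '[{"hand":0.088,"slide":[0.0,0,0.02],"turn":0},{"hand":0.088,"slide":[0,0,0],"turn":0},{"hand":0.088,"slide":[0,0,0],"turn":0}]';python3 -c "
from h import *
togo(.6405,-.098,.033)"
```

```text
clock: 22.8
tool_pos: [0.639, -0.1052, 0.1321]
eef_rot: [0.8, -0.601, -0.0, 0.003]
contact_force: [-1.4, 1.0, -0.6]
opening: 0.998
clock: 23.18
tool_pos: [0.6404, -0.0961, 0.1137]
eef_rot: [0.803, -0.596, -0.001, 0.0]
contact_force: [-0.0, -0.5, 0.1]
opening: 0.997
t 23.18 pos [ 0.6404 -0.0961  0.1137] turn 0.22 slide(final axes) [0.0018 0.0005 0.0807] slide(now axes) [0.0019 0.0004 0.0807] open 0.997 F [-0.  -0.5  0.1] tilt [-0.0012  0.0011 -1.    ]
```

```bash
python3 -m creep '[{"hand":0.088,"slide":[0.002,0,0.02],"turn":0},{"hand":0.088,"slide":[0,0,0.03],"turn":0},{"hand":0.088,"slide":[0,0,0.03],"turn":0},{"hand":0.088,"slide":[0,0,0],"turn":0},{"hand":0.088,"slide":[0,0,0],"turn":0}]';python3 -c "
from h import *
togo(.6405,-.098,.033)"; python3 -m creep '[{"hand":0.07,"slide":[0,0,0],"turn":0},{"hand":0.04,"slide":[0,0,0],"turn":0},{"hand":0.04,"slide":[0,0,0],"turn":0},{"hand":0.04,"slide":[0,0,0],"turn":0},{"hand":0.04,"slide":[0,0,0],"turn":0}]' 10; python3 -m creep '[{"hand":0.04,"slide":[0,0,-0.03],"turn":0},{"hand":0.04,"slide":[0,0,-0.06],"turn":0},{"hand":0.04,"slide":[0,0,-0.02],"turn":0},{"hand":0.04,"slide":[0,0,0],"turn":0}]';python3 -c "
from h import *
togo(.465,-.1037,.034)"
```

```text
clock: 23.8
tool_pos: [0.6419, -0.0998, 0.035]
eef_rot: [0.802, -0.597, 0.0, -0.0]
contact_force: [-0.4, -0.6, 0.7]
opening: 0.999
t 23.8 pos [ 0.6419 -0.0998  0.035 ] turn 0.08 slide(final axes) [-0.0021  0.0008  0.002 ] slide(now axes) [-0.0021  0.0008  0.002 ] open 0.999 F [-0.4 -0.6  0.7] tilt [ 4.e-04 -9.e-04 -1.e+00]
clock: 24.42
tool_pos: [0.6414, -0.0995, 0.0348]
eef_rot: [0.802, -0.597, -0.0, -0.0]
contact_force: [-0.9, 1.0, 2.9]
opening: 0.562
clock: 24.92
tool_pos: [0.6422, -0.1001, 0.1459]
eef_rot: [0.802, -0.597, 0.001, -0.001]
contact_force: [1.5, 0.9, -2.8]
opening: 0.562
t 24.93 pos [ 0.6422 -0.1001  0.1459] turn 0.06 slide(final axes) [-0.0472  0.1709  0.1119] slide(now axes) [-0.0476  0.1711  0.1113] open 0.562 F [ 1.5  0.9 -2.8] tilt [ 0.0014 -0.0028 -1.    ]
```

```bash
python3 -m creep '[{"hand":0.04,"slide":[-0.012,0.043,0],"turn":0},{"hand":0.04,"slide":[-0.012,0.043,0],"turn":0},{"hand":0.04,"slide":[-0.012,0.043,0],"turn":0},{"hand":0.04,"slide":[-0.011,0.042,0],"turn":0},{"hand":0.04,"slide":[0,0,0],"turn":0}]'; python3 -m creep '[{"hand":0.04,"slide":[0,0,0.03],"turn":0},{"hand":0.04,"slide":[0,0,0.02],"turn":0},{"hand":0.04,"slide":[0,0,0],"turn":0},{"hand":0.04,"slide":[0,0,0],"turn":0}]';python3 -c "
from h import *
togo(.465,-.1037,.0355)"
```

```text
clock: 25.55
tool_pos: [0.4581, -0.1043, 0.1431]
eef_rot: [0.802, -0.597, -0.004, 0.003]
contact_force: [0.1, -0.7, -2.2]
opening: 0.564
clock: 26.05
tool_pos: [0.4645, -0.1038, 0.0944]
eef_rot: [0.802, -0.597, 0.0, -0.0]
contact_force: [0.6, 0.3, -1.4]
opening: 0.566
t 26.05 pos [ 0.4645 -0.1038  0.0944] turn 0.08 slide(final axes) [ 0.     -0.0005  0.0589] slide(now axes) [ 0.     -0.0005  0.0589] open 0.566 F [ 0.6  0.3 -1.4] tilt [-0.e+00 -2.e-04 -1.e+00]
```

```bash
python3 -m creep '[{"hand":0.04,"slide":[0,0,0.03],"turn":0},{"hand":0.04,"slide":[0,0,0.02],"turn":0},{"hand":0.04,"slide":[0,0,0.008],"turn":0},{"hand":0.04,"slide":[0,0,0],"turn":0},{"hand":0.04,"slide":[0,0,0],"turn":0}]';python3 -c "
from h import *
togo(.465,-.1037,.0355)"
```

```text
clock: 26.68
tool_pos: [0.4646, -0.104, 0.0373]
eef_rot: [0.802, -0.597, 0.001, -0.0]
contact_force: [-0.4, 0.2, -1.8]
opening: 0.56
t 26.68 pos [ 0.4646 -0.104   0.0373] turn 0.07 slide(final axes) [-0.0002 -0.0004  0.0018] slide(now axes) [-0.0002 -0.0004  0.0018] open 0.56 F [-0.4  0.2 -1.8] tilt [ 6.0e-04 -1.4e-03 -1.0e+00]
```

```bash
python3 -m creep '[{"hand":0.04,"slide":[0,0,0.001],"turn":0},{"hand":0.04,"slide":[0,0,0],"turn":0},{"hand":0.055,"slide":[0,0,0],"turn":0},{"hand":0.075,"slide":[0,0,0],"turn":0},{"hand":0.088,"slide":[0,0,0],"turn":0}]';python3 -m creep '[{"hand":0.088,"slide":[0,0,-0.03],"turn":0},{"hand":0.088,"slide":[0,0,-0.06],"turn":0},{"hand":0.088,"slide":[0,0,-0.01],"turn":0},{"hand":0.088,"slide":[0,0,0],"turn":0}]'; python3 -c "
from h import *
togo(.4562,.0795,.034)"
```

```text
clock: 27.3
tool_pos: [0.4641, -0.1039, 0.0356]
eef_rot: [0.802, -0.597, 0.0, -0.0]
contact_force: [0.3, -1.1, -0.8]
opening: 0.829
clock: 27.8
tool_pos: [0.4643, -0.104, 0.1359]
eef_rot: [0.802, -0.597, 0.001, -0.0]
contact_force: [-0.6, 0.1, -0.3]
opening: 0.998
t 27.8 pos [ 0.4643 -0.104   0.1359] turn 0.06 slide(final axes) [-0.1782 -0.0447  0.1019] slide(now axes) [-0.1782 -0.0447  0.1018] open 0.998 F [-0.6  0.1 -0.3] tilt [ 6.0e-04 -1.3e-03 -1.0e+00]
```

```bash
python3 -m creep '[{"hand":0.088,"slide":[-0.045,-0.011,0],"turn":0},{"hand":0.088,"slide":[-0.045,-0.011,0],"turn":0},{"hand":0.088,"slide":[-0.045,-0.011,0],"turn":0},{"hand":0.088,"slide":[-0.043,-0.011,0],"turn":0},{"hand":0.088,"slide":[0,0,0],"turn":0}]'; python3 -m creep '[{"hand":0.088,"slide":[0.0,0,0.02],"turn":0},{"hand":0.088,"slide":[0,0,0],"turn":0},{"hand":0.088,"slide":[0,0,0],"turn":0}]';python3 -c "
from h import *
togo(.4562,.0795,.034)"
```

```text
clock: 28.42
tool_pos: [0.4541, 0.0835, 0.1339]
eef_rot: [0.805, -0.594, -0.001, 0.0]
contact_force: [-0.4, -0.4, -0.2]
opening: 0.997
clock: 28.8
tool_pos: [0.4548, 0.0783, 0.1152]
eef_rot: [0.802, -0.598, -0.0, 0.001]
contact_force: [1.1, -0.3, 0.5]
opening: 0.999
t 28.8 pos [0.4548 0.0783 0.1152] turn 0.0 slide(final axes) [-0.0008 -0.0017  0.0812] slide(now axes) [-0.0008 -0.0018  0.0812] open 0.999 F [ 1.1 -0.3  0.5] tilt [ 5.0e-04  1.5e-03 -1.0e+00]
```

```bash
python3 -m creep '[{"hand":0.088,"slide":[-0.001,-0.001,0.02],"turn":0},{"hand":0.088,"slide":[0,0,0.03],"turn":0},{"hand":0.088,"slide":[0,0,0.03],"turn":0},{"hand":0.088,"slide":[0,0,0],"turn":0},{"hand":0.088,"slide":[0,0,0],"turn":0}]';python3 -c "
from h import *
togo(.4562,.0795,.034)"; python3 -m creep '[{"hand":0.07,"slide":[0,0,0],"turn":0},{"hand":0.04,"slide":[0,0,0],"turn":0},{"hand":0.04,"slide":[0,0,0],"turn":0},{"hand":0.04,"slide":[0,0,0],"turn":0},{"hand":0.04,"slide":[0,0,0],"turn":0}]' 10; python3 -m creep '[{"hand":0.04,"slide":[0,0,-0.03],"turn":0},{"hand":0.04,"slide":[0,0,-0.06],"turn":0},{"hand":0.04,"slide":[0,0,-0.02],"turn":0},{"hand":0.04,"slide":[0,0,0],"turn":0}]';python3 -c "
from h import *
togo(.6347,-.1018,.0355)"
```

```text
clock: 29.42
tool_pos: [0.4562, 0.0802, 0.0364]
eef_rot: [0.802, -0.597, 0.0, -0.0]
contact_force: [-0.6, -0.6, 0.4]
opening: 0.997
t 29.43 pos [0.4562 0.0802 0.0364] turn 0.04 slide(final axes) [0.0007 0.0002 0.0024] slide(now axes) [0.0007 0.0002 0.0024] open 0.997 F [-0.6 -0.6  0.4] tilt [ 3.e-04 -8.e-04 -1.e+00]
clock: 30.05
tool_pos: [0.4559, 0.0804, 0.0357]
eef_rot: [0.802, -0.597, 0.0, -0.0]
contact_force: [-0.3, 0.2, 3.8]
opening: 0.564
clock: 30.55
tool_pos: [0.4564, 0.0806, 0.1465]
eef_rot: [0.802, -0.597, 0.001, -0.001]
contact_force: [-0.6, 0.0, -2.5]
opening: 0.563
t 30.55 pos [0.4564 0.0806 0.1465] turn 0.06 slide(final axes) [ 0.2257 -0.1187  0.111 ] slide(now axes) [ 0.2259 -0.1182  0.1114] open 0.563 F [-0.6  0.  -2.5] tilt [ 1.0e-04 -2.8e-03 -1.0e+00]
```

```bash
python3 -m creep '[{"hand":0.04,"slide":[0.045,-0.024,0],"turn":0},{"hand":0.04,"slide":[0.045,-0.024,0],"turn":0},{"hand":0.04,"slide":[0.045,-0.024,0],"turn":0},{"hand":0.04,"slide":[0.045,-0.024,0],"turn":0},{"hand":0.04,"slide":[0.045,-0.023,0],"turn":0}]'; python3 -m creep '[{"hand":0.04,"slide":[0,0,0],"turn":0},{"hand":0.04,"slide":[0,0,0.03],"turn":0},{"hand":0.04,"slide":[0,0,0.02],"turn":0},{"hand":0.04,"slide":[0,0,0],"turn":0},{"hand":0.04,"slide":[0,0,0],"turn":0}]';python3 -c "
from h import *
togo(.6347,-.1018,.0365)"
```

```text
clock: 31.18
tool_pos: [0.6341, -0.1019, 0.1428]
eef_rot: [0.802, -0.597, -0.002, 0.001]
contact_force: [-0.1, 0.9, -2.5]
opening: 0.564
clock: 31.8
tool_pos: [0.6346, -0.1005, 0.0957]
eef_rot: [0.802, -0.597, 0.0, -0.0]
contact_force: [0.9, -0.3, -1.9]
opening: 0.563
t 31.8 pos [ 0.6346 -0.1005  0.0957] turn 0.1 slide(final axes) [0.0013 0.0002 0.0592] slide(now axes) [0.0012 0.0003 0.0592] open 0.563 F [ 0.9 -0.3 -1.9] tilt [ 1.e-04 -4.e-04 -1.e+00]
```

```bash
python3 -m creep '[{"hand":0.04,"slide":[0.001,0,0.03],"turn":0},{"hand":0.04,"slide":[0,0,0.02],"turn":0},{"hand":0.04,"slide":[0,0,0.008],"turn":0},{"hand":0.04,"slide":[0,0,0],"turn":0},{"hand":0.04,"slide":[0,0,0],"turn":0}]';python3 -c "
from h import *
togo(.6347,-.1018,.0365)"
```

```text
clock: 32.42
tool_pos: [0.6354, -0.1019, 0.0384]
eef_rot: [0.802, -0.597, 0.001, -0.0]
contact_force: [-0.5, 0.6, -1.6]
opening: 0.566
t 32.42 pos [ 0.6354 -0.1019  0.0384] turn 0.07 slide(final axes) [-0.0003  0.0006  0.0019] slide(now axes) [-0.0003  0.0006  0.0019] open 0.566 F [-0.5  0.6 -1.6] tilt [ 6.0e-04 -1.5e-03 -1.0e+00]
```

Release, rise, and move clear between the pots for a final look.

```bash
python3 -m creep '[{"hand":0.04,"slide":[0,0,0.001],"turn":0},{"hand":0.04,"slide":[0,0,0],"turn":0},{"hand":0.055,"slide":[0,0,0],"turn":0},{"hand":0.075,"slide":[0,0,0],"turn":0},{"hand":0.088,"slide":[0,0,0],"turn":0}]';python3 -m creep '[{"hand":0.088,"slide":[0,0,-0.03],"turn":0},{"hand":0.088,"slide":[0,0,-0.06],"turn":0},{"hand":0.088,"slide":[0,0,-0.06],"turn":0},{"hand":0.088,"slide":[-0.03,0.05,0],"turn":0},{"hand":0.088,"slide":[-0.03,0.05,0],"turn":0}]'; python3 -m creep '[{"hand":0.088,"slide":[-0.03,0.05,0],"turn":0},{"hand":0.088,"slide":[-0.02,0.05,0],"turn":0},{"hand":0.088,"slide":[0,0,0],"turn":0},{"hand":0.088,"slide":[0,0,0],"turn":0}]'
python3 - <<'E'
from h import *
togo(.6347,-.1018,.0365)
for n in('scene','top'):
    p=snapshot(n);W=pts(p);z=W[...,2];H=hsv(p)
    cv2.imwrite(f'pics/{n}9.png',p['frame'][:,:,::-1])
    inr=(W[...,0]>.3)&(W[...,0]<.8)&(abs(W[...,1])<.4)
    m=inr&(z>.045)&(z<.11)
    nn,l,st,_=cv2.connectedComponentsWithStats(m.astype(np.uint8))
    for i in range(1,nn):
        if st[i,4]<150: continue
        q=W[l==i];zt=np.percentile(q[:,2],90);k=q[:,2]>zt-.005;c,r=circ(q[k])
        print('pot?',c,r,'z',zt.round(4),'hsv',np.median(H[l==i][k],0),st[i,4])
    hue=H[...,0];S=H[...,1]
    for nm,mm in dict(red=((hue<8)|(hue>172))&(S>130),blue=(abs(hue.astype(int)-113)<10)&(S>120),green=(abs(hue.astype(int)-65)<12)&(S>110)).items():
        m=cv2.morphologyEx((inr&mm&(z<.012)).astype(np.uint8),cv2.MORPH_OPEN,np.ones((3,3)))
        for q in clus(p,m,W,250):
            rc=cv2.minAreaRect(q[:,:2].astype(np.float32)); print('tile',nm,np.round(rc[0],4),np.round(rc[1],4))
E
```

```text
clock: 33.05
tool_pos: [0.6348, -0.1019, 0.0367]
eef_rot: [0.802, -0.597, 0.0, -0.0]
contact_force: [0.4, 0.3, -0.4]
opening: 0.827
clock: 33.67
tool_pos: [0.5211, -0.0728, 0.1876]
eef_rot: [0.802, -0.597, 0.001, -0.001]
contact_force: [1.2, -0.6, -1.2]
opening: 0.999
clock: 34.17
tool_pos: [0.4131, -0.0538, 0.1869]
eef_rot: [0.802, -0.597, 0.001, -0.001]
contact_force: [1.3, 0.4, -0.6]
opening: 0.999
t 34.17 pos [ 0.4131 -0.0538  0.1869] turn 0.08 slide(final axes) [ 0.1093 -0.1986  0.1504] slide(now axes) [ 0.1094 -0.1981  0.1511] open 0.999 F [ 1.3  0.4 -0.6] tilt [ 8.0e-04 -2.8e-03 -1.0e+00]
pot? [0.3424 0.1192] 0.0236 z 0.0608 hsv [ 12. 209. 160.] 323
pot? [0.473  0.2928] 0.0471 z 0.0535 hsv [ 20. 202. 152.] 413
pot? [ 0.4642 -0.1044] 0.0244 z 0.0659 hsv [109. 211.  70.] 417
pot? [ 0.5634 -0.2945] 0.0439 z 0.1013 hsv [30. 36. 20.] 1544
pot? [0.6143 0.3339] 0.0244 z 0.081 hsv [ 24. 188. 160.] 633
pot? [0.6154 0.1001] 0.0244 z 0.0659 hsv [  1. 210. 153.] 511
pot? [ 0.6363 -0.1017] 0.0243 z 0.066 hsv [ 65. 156. 118.] 528
pot? [ 0.771  -0.3648] 0.0453 z 0.0508 hsv [ 30.  13. 134.] 222
pot? [0.7869 0.3444] 0.0568 z 0.0701 hsv [ 23.  34. 136.] 545
tile red [0.617  0.1021] [0.0865 0.0868]
tile blue [ 0.4661 -0.1038] [0.0839 0.083 ]
tile green [ 0.636  -0.1015] [0.0846 0.0827]
pot? [0.7821 0.3435] 0.058 z 0.0711 hsv [ 28.  22. 181.] 554
pot? [ 0.7687 -0.3642] 0.0445 z 0.0524 hsv [ 48.   6. 180.] 189
pot? [ 0.6351 -0.1029] 0.0238 z 0.0678 hsv [ 68. 195. 155.] 549
pot? [0.6124 0.3325] 0.0238 z 0.0827 hsv [ 26. 255. 192.] 799
pot? [0.6143 0.1004] 0.0238 z 0.0678 hsv [  3. 245. 193.] 564
pot? [ 0.5915 -0.2798] 0.0278 z 0.1036 hsv [22. 32. 56.] 227
pot? [ 0.5755 -0.3124] 0.0233 z 0.1047 hsv [22. 60. 50.] 201
pot? [0.4766 0.2931] 0.0485 z 0.0542 hsv [ 23. 140. 184.] 824
pot? [0.342  0.1187] 0.0236 z 0.0632 hsv [ 19. 255. 194.] 581
tile red [0.6157 0.1014] [0.0835 0.0821]
```

View pics/scene9.png

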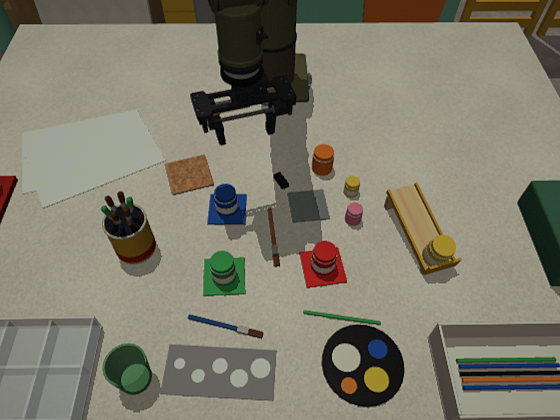

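View pics/top9.png

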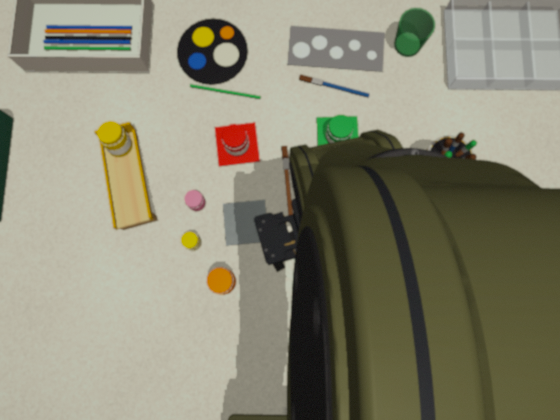

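The scene view shows blue at (226,200), red at (325,258) and green at (223,268), each on its own tile within about 3 mm of its centre. Yellow is against the stop at (441,250), the tin hasn't moved, and the gripper is clear.

```bash
python3 -c "
from plant import *
print(finish_job())"
```

```text
the job is handed in; nothing more can be done
None
```

The job is done and handed in at about 34 s of the 134 s allowed. No verdict is reported, so the results below are from my own last checks.

**What I did:** I stood the yellow pot on the upper half of the tray, let it settle onto the slope, then led it down until it pressed on the stop (about 5 N felt). Then I moved green to the grey tile, red to the red tile, blue to the blue tile and green to the green tile.

**Last checks:**
- **Red, blue and green pots:** each stands upright about 1–3 mm from its tile's centre, against the 15 mm allowed. The lids measure at 66–68 mm, as expected for a pot standing on a tile.
- **Yellow pot:** its position works out to x ≈ 66–67 mm in the tray frame, where 61–75 mm is allowed. It sits 1–2 mm off the lane's centre line.
- **Brush tin:** it moved less than 1 mm.
- **Gripper:** open and clear of everything.

**Disagreements:**
- The top camera reads heights about 2 mm higher than the scene camera. That is roughly the stated calibration error.
- In the last top picture the arm hid the blue pot and part of the tin, so I checked those two in the scene view only.

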